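Tip the battery pack over the dock's step and push it home

TASK

The battery pack standing in front of the charging dock is too wide to grip: slide it up to the dock's low front step and push gently against it high up, so that it tips over the step and lies down on the dock's bed, contacts end forward. Then push it along the bed until the orange contact carriage is driven fully home, as far as it will go, press it there with about 12 N (never over 20 N) for half a second, and take the hand away, leaving the two specimen cups and the small bottle beside the dock where they stand.

Things in the scene. Friction and masses are not known exactly. Their poses are not given: they have to be found in the camera images.
- pack: loose grey box-shaped battery pack, 88 (x) x 94 (y) x 112 (z) mm, about 0.6 kg, orange band near its top, brass contacts on its top end. Origin: centre of its underside as it stands; z to the contacts end, x towards the dock. Slides easily (friction about 0.3). Pushed about 90 mm up, foot against the step, it tips at 3 to 9 N. Never push it with more than 20 N
- pack_contacts (a point): centre of the pack's contacts end (its top as it stands), 112 mm from the body's origin along z
- dock: fixed charging dock, 140 mm wide. Origin: bench height, middle of its front step; x points into the dock, y left, z up. The step is the front edge of the flat black bed, 12 mm high, x = 0 to 144 mm; then hood and back, 76 mm high, to 166 mm. White rails 104 mm apart, 26 mm high, from x = -40 mm, flared out before that to -77 mm. A freshly tipped pack juts 25 to 50 mm out over the step
- carriage_face (a point): the same point as the carriage's origin: middle of the face that the pack's contacts end meets
- specimen_cup_1: specimen cup, 64 mm across, 71 mm high, yellow lid; bystander. Origin: centre of its underside
- specimen_cup_2: specimen cup, 64 mm across, 71 mm high, orange lid; bystander. Origin: centre of its underside
- control_vial_1: small brown bottle with red cap, 25 mm across, 48 mm high; bystander. Origin: centre of its underside
- carriage: orange contact carriage, plate 90 mm wide, 46 mm high with four brass contacts, sliding in the dock along dock x. It starts partly in: face at dock x = 104 to 132 mm, gives way for another 6 to 18 mm at about 3 N of friction, then meets a hard stop whose depth differs from dock to dock. No spring: it stays where it is left. Origin: middle of its front face, 42 mm above the bench; x into the dock
Not all that is in view belongs to the job. Leave any pink or red look-alike of the pack alone.

How it is judged:
On the way, in this order (a step that is already met when the one before it is completed fails the run):
1. the pack leans over the step, tipped well off its foot (angle between pack's own z axis and vertical between 0.4 and 1.2 rad and x of pack_contacts in the frame of dock above 0 m and z of pack in the frame of dock below 0.06 m), for 0.05 s.
2. the pack lies on its side on the bed, contacts end forward, not yet pushing on the carriage (angle between the z axis of pack and the x axis of dock, either way round below 0.12 rad and x of pack_contacts in the frame of dock above 0.05 m and z of pack in the frame of dock between 0.05 and 0.062 m and contact force between carriage and pack below 1 N), for 0.2 s.
3. the pack presses the carriage against its hard stop with more than 5 N (contact force between carriage and pack above 5 N and distance of carriage_face from where it was at the start of the episode above 0.005 m and angle between the z axis of pack and the x axis of dock, either way round below 0.06 rad), for 0.15 s.
At the end, for the whole second after the job is handed in: the pack lies flat on the bed (axis within 0.06 rad of the dock's, origin 52 to 60 mm above the bench), contacts end forward, within 3 mm of the carriage's face (8 mm sideways), the carriage driven in from where it began (over 5 mm), the pack at rest and released (distance of carriage_face from where it was at the start of the episode above 0.005 m and angle between the z axis of pack and the x axis of dock, either way round below 0.06 rad and horizontal distance between pack_contacts and carriage_face below 0.008 m and x of pack_contacts in the frame of carriage_face above -0.003 m and z of pack in the frame of dock between 0.052 and 0.06 m and linear speed of pack below 0.02 m/s); the robot touches nothing.
It fails at once if the pack is pushed with more than 20 N (contact force between any of the fingers, the arm and pack above 20 N).
It fails at once if a specimen cup or the small bottle is moved more than 15 mm or tipped (distance of any of specimen_cup_1, specimen_cup_2, control_vial_1 from where it was at the start of the episode above 0.015 m or angle between any of specimen_cup_1, specimen_cup_2, control_vial_1's own z axis and vertical above 0.3 rad).
It also fails if it takes over 64 s, if anything falls off the work surface, if the arm or the gripper's body presses on something with over 40 N, if the wrist force passes 120 N, or if a joint passes its speed limit or range.

ROBOT

A 6-joint arm with a two-finger parallel gripper is mounted at the origin on a cart in front of the work surface, level with it; the furniture and walls round the work are solid. World frame = base frame: x ahead of the robot, y to its left, z up, the work surface at z = 0. Lengths are in m, angles in rad, forces in N, time in s.
With the tool pointing down it reaches from about 0.425 to 0.925 m from the base axis. Payload 12.5 kg.
Tool frame: the origin (TCP) lies at the very end of the fingers, on their centre line; the grasp point (between the pads) lies 19 mm behind it (ctrl.grasp_offset is the distance from the TCP to the grasp point, in m); z points along the fingers, y is the line along which they close (so a half turn about z gives the same grasp; the last joint's range is limited). The gripper opens to 85 mm and grips with 20 to 120 N. Pads are 22 mm wide; open, the fingers measure 114 mm over their backs; the gripper's body (76 mm by 85 mm) begins 54 mm behind the grasp point. The pads swing forward as they close: fully open they stand 13 mm farther back than shut.
Start: joints at [-1.394, 0.491, 1.559, -0, 1.092, -0.106], TCP at [0.174, -0.6, 0.231] pointing down, gripper open.
Joint ranges: [-3.1, 3.1], [-0.84, 2.19], [0.05, 2.79], [-1.13, 4.28], [0.06, 2.93], [-2.69, 2.69]. Speed limits (rad/s): [2.22, 2.22, 2.79, 3.14, 3.14, 3.14].

INTERFACE

Orientations are given as a 3x3 rotation matrix whose columns are the frame's x, y, z axes.
In Python, from plant import get_state, optics, ctrl, regions_of, mark_of gives the robot as it stands. The module is installed in compiled form; this text tells all that it offers.
- The arm moves only by the tool carry_out, never from a script. Its argument "series" is a list of rows, each a list of 3 entries, a list of its own where there are three numbers: the finger opening in mm, from 0 to 85.4, then the shift along the tool's x, y, z in units of 25 mm (1.0 is 25 mm), then the turn about the tool's z in rad. In form: [[fingers, [x, y, z], spin], ...]. A call has 1 to 12 rows; each row is the pose to reach, as a shift and turn from the pose commanded when the call began, along the tool's axes at that moment; what a row does not reach only later rows make up. A row lasts 1/12 s, in which the tool goes at most 41.7 mm and 7.16 degrees, less where a joint would pass 70% of its speed; a pose out of reach is approached as far as the arm can. A call with a gripper value outside its range is refused whole. The fingers move at their own pace and stop on an object; "force" is the grip in N (left out, the last holds). Time passes only in rows, so rows that repeat a pose let the fingers close. It gives the time, the measured TCP pose, the force, the opening and the grip force at its end, in the units of the state.
- get_state(): the state, without advancing time (a new reading comes with each control period).
- optics.snapshot(name): name is "side" or "top" or "wrist"; returns a dict with "frame" (384x512x3 uint8, red, green, blue), "range_z" (384x512 float32, m along the optical axis (not along the pixel's ray), 0 where there is no reading), "camera_matrix" (3x3 intrinsics, pixels), "R" (3x3) and "t" (3): a world point X has camera coordinates R X + t. Camera axes: x right, y down, z forward; pixel columns grow to the right and rows downward; lengths in m; the calibration is good to about 2 mm. A picture is of the moment at which its call begins.
- ctrl.close_job(): hands the job in; it is judged then, once.
Trained networks look in a picture, given as the dict that the camera call returned (one of the last four; its "shot" number tells which), for a name from the list of things; names that differ only in an ending like _2 or _b are one class to them, and where a whole thing is asked for, a point or a joint stands for the part that bears it (a point fixed in the world has none). Each returns a list of dicts, best first, with "conf" (0 to 1); they miss things now and then, are a little off and sometimes report something else, mostly with a low value. They report only what shows in the picture. A call takes as long as a camera call. They do not tell look-alikes from the thing itself.
- regions_of(query, picture): "mask" (384x512 bool, what is visible of it) and "box" ([left, top, width, height] as shares, 0 to 1, of the picture: columns of its width, rows of its height, round what is visible of it).
- mark_of(query, picture): "xy" ([column, row] as shares, 0 to 1, of the picture: columns of its width, rows of its height: a listed point, or the origin of a listed thing).
The state is a dict: "t": time; "joint_pos": joint angles; "qd": joint speeds; "tau": joint torques, N m; "tool_pos": TCP position; "tcp_rot": TCP orientation; "force": force on the tool from outside, world axes, zero at the start; "torque": the same for the moment, N m; "width": opening from 0.0 (shut) to 1.0 (fully open); "gripper_force": force on a finger pad.
Only numpy, scipy, OpenCV 4.12 (cv2) and the standard library are available. Lean on these libraries where they do the work, as an engineer would, in place of code of your own. Each camera call takes 0.05 s, during which the arm holds its last target. There are 200 camera calls.

## Working session

There is one attempt and no reset: what is moved stays moved. The work goes in short steps, Python scripts to look and compute and a tool call to move; the robot and the scene stay as the last step left them, time stands still between calls to the robot, and variables do not carry over. Pictures are saved under pics/ and viewed, at most 10 in all, crops included, and the job is handed in when it is done.

Besides the shell and the picture viewer there is one more tool, called after ">>>" as name(argument=value, ...) on one line, values as JSON. carry_out: Moves the arm, as the interface text tells. Its arguments: {"type":"object","properties":{"series":{"type":"array","items":{"type":"array"}},"force":{"type":"number"}},"required":["series"]}

```bash
mkdir -p pics; cat > h.py <<'E'
import numpy as np, cv2
from plant import get_state, optics, ctrl, regions_of, mark_of
def pts(p,mask=None):
    z=p["range_z"]; v,u=np.nonzero((z>0)&(mask if mask is not None else True))
    K=p["camera_matrix"]; d=z[v,u]
    c=np.stack([(u-K[0,2])/K[0,0]*d,(v-K[1,2])/K[1,1]*d,d],1)
    return (c-p["t"])@p["R"]      # world = R^T (c-t)
def save(p,n): cv2.imwrite("pics/"+n,cv2.cvtColor(p["frame"],cv2.COLOR_RGB2BGR))
E
python3 - <<'E'
from h import *
s=get_state(); print(s["t"],s["tool_pos"],np.round(s["tcp_rot"],3).tolist())
a=[]
for n in("top","side"):
    p=optics.snapshot(n); a.append(p["frame"]); print(n,np.round(-p["R"].T@p["t"],3))
    for q in["pack","dock","carriage","specimen_cup_1","control_vial_1"]:
        for r in regions_of(q,p)[:3]:
            P=pts(p,r["mask"]); 
            if len(P): print(n,q,round(r["conf"],2),np.round(r["box"],3),"lo",np.round(np.percentile(P,3,axis=0),3),"hi",np.round(np.percentile(P,97,axis=0),3))
im=np.vstack(a); cv2.imwrite("pics/a.png",cv2.cvtColor(cv2.resize(im,(400,600)),cv2.COLOR_RGB2BGR)) if 0 else None
cv2.imwrite("pics/a.png",cv2.cvtColor(a[0],cv2.COLOR_RGB2BGR));cv2.imwrite("pics/b.png",cv2.cvtColor(a[1],cv2.COLOR_RGB2BGR))
E
```

```text
0.0 [ 0.17435067 -0.59994103  0.23072676] [[0.96, 0.279, -0.0], [0.279, -0.96, 0.001], [0.0, -0.001, -1.0]]
top [0.349 0.244 1.31 ]
top pack 0.82 [0.615 0.495 0.113 0.13 ] lo [ 0.377 -0.003  0.032] hi [0.475 0.096 0.116]
top pack 0.65 [0.423 0.514 0.089 0.107] lo [0.379 0.258 0.092] hi [0.463 0.346 0.117]
top pack 0.59 [0.284 0.54  0.097 0.118] lo [0.347 0.416 0.034] hi [0.436 0.514 0.117]
top dock 0.73 [0.412 0.307 0.144 0.271] lo [0.454 0.202 0.008] hi [0.659 0.348 0.077]
top carriage 0.54 [0.465 0.354 0.069 0.04 ] lo [0.606 0.224 0.018] hi [0.632 0.305 0.068]
top specimen_cup_1 0.67 [0.367 0.371 0.058 0.074] lo [ 0.553  0.368 -0.   ] hi [0.61  0.425 0.075]
top specimen_cup_1 0.64 [0.553 0.441 0.053 0.067] lo [0.487 0.128 0.065] hi [0.54  0.182 0.076]
side [0.122 1.221 0.476]
side pack 0.71 [0.458 0.59  0.141 0.23 ] lo [0.339 0.436 0.005] hi [0.445 0.527 0.112]
side pack 0.68 [0.561 0.434 0.102 0.141] lo [0.369 0.024 0.008] hi [0.481 0.102 0.112]
side pack 0.6 [0.495 0.52  0.108 0.136] lo [0.372 0.268 0.032] hi [0.464 0.355 0.112]
side dock 0.88 [0.34  0.505 0.16  0.169] lo [0.523 0.204 0.007] hi [0.668 0.349 0.075]
side carriage 0.75 [0.389 0.537 0.044 0.062] lo [0.604 0.224 0.021] hi [0.62  0.308 0.064]
side specimen_cup_1 0.92 [0.354 0.594 0.062 0.081] lo [0.55  0.371 0.02 ] hi [0.603 0.426 0.071]
side specimen_cup_1 0.78 [0.493 0.496 0.041 0.054] lo [0.497 0.13  0.05 ] hi [0.541 0.187 0.071]
side control_vial_1 0.79 [0.434 0.651 0.022 0.07 ] lo [0.489 0.414 0.001] hi [0.512 0.434 0.047]
```

View pics/a.png

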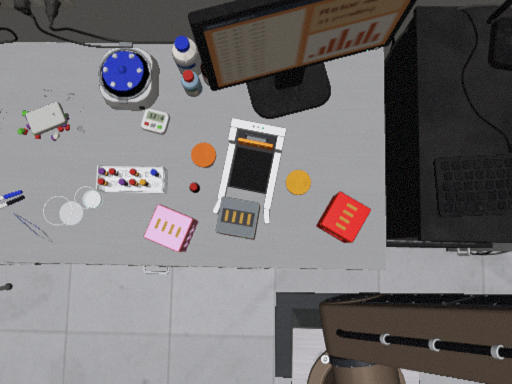

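View pics/b.png

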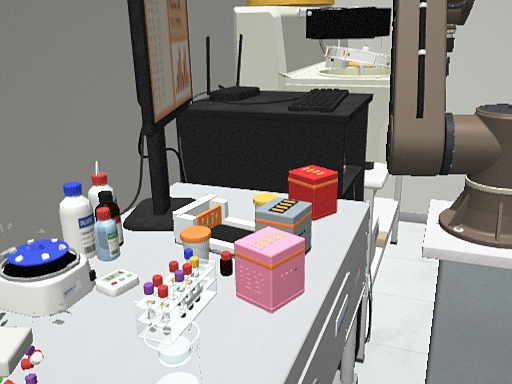

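The top view shows the grey pack at about (238,218), with the pink look-alike at (170,228) and the red one at (345,217). The dock is at about (250,165), turned slightly. The cups are at (204,155) and (298,182), and the vial is at (194,187). The side view agrees.

```bash
cat > m.py <<'E'
from h import *
def rect(P): 
    (c,s,a)=cv2.minAreaRect((P[:,:2]*1000).astype(np.float32)); return np.round(c,1),np.round(s,1),round(a,2)
def pose(p):
    for r in regions_of("pack",p):
        P=pts(p,r["mask"])
        if 0.18<np.median(P[:,1])<0.38: return r,P
    return None,None
E
python3 - <<'E'
from m import *
p=optics.snapshot("top")
r,P=pose(p); print("pack top",rect(P[P[:,2]>.106]),np.percentile(P[:,2],98))
d=regions_of("dock",p)[0]; P=pts(p,cv2.dilate(d["mask"].astype(np.uint8),np.ones((5,5)))>0)
Z=P[:,2]
for lo,hi in[(.07,.082),(.021,.031),(.007,.017)]:
    Q=P[(Z>lo)&(Z<hi)]; print(lo,len(Q),rect(Q))
for q in("dock","pack","carriage","pack_contacts"):
    print(q,[(round(m["conf"],2),np.round(np.array(m["xy"])*[512,384],1)) for m in mark_of(q,p)[:3]])
c=regions_of("carriage",p)[0];C=pts(p,c["mask"]);print("car",rect(C),rect(C[C[:,2]>.06]) )
A=pts(p)
for x in np.arange(.3,.9,.1):
    print(round(x,1),[round(float(np.max(A[(abs(A[:,0]-x)<.05)&(abs(A[:,1]-y)<.05)][:,2],initial=-1)),2) for y in np.arange(-.4,.61,.1)])
K=p["camera_matrix"];print(K.tolist(),p["R"].round(3).tolist(),p["t"])
v=cv2.resize(p["frame"][110:240,180:330],(690,598),interpolation=2);save({"frame":v},"c.png")
E
```

```text
pack top (array([422. , 302.6]), array([93.7, 87.5]), 81.16) 0.11695233220204673
0.07 562 (array([636.6, 260.9]), array([139.7,  56.1]), 80.23)
0.021 940 (array([539.1, 279.1]), array([149.7, 232.8]), 79.83)
0.007 1843 (array([559.7, 284.2]), array([142. , 254.9]), 83.27)
dock [(0.75, array([243. , 192.6]))]
pack [(0.79, array([339. , 216.2])), (0.67, array([237.9, 222.2])), (0.56, array([178.2, 229.7]))]
carriage [(0.69, array([253.2, 147.8]))]
pack_contacts [(0.88, array([235.1, 219. ])), (0.72, array([346.2, 218.3]))]
car (array([620.6, 263.9]), array([84.5, 19.6]), 80.17) (array([616.2, 264.2]), array([83.9,  9.4]), 78.8)
0.3 [-0.88, -0.88, 0.5, 0.61, 0.52, 0.23, 0.01, 0.01, 0.12, 0.12, 0.01]
0.4 [-0.34, 0.26, 0.25, 0.25, 0.12, 0.12, 0.03, 0.12, 0.12, 0.12, 0.01]
0.5 [-1.0, 0.25, 0.25, 0.25, 0.12, 0.12, 0.08, 0.12, 0.05, 0.1, 0.1]
0.6 [-1.0, 0.25, 0.25, 0.25, 0.01, 0.01, 0.08, 0.08, 0.08, 0.03, 0.06]
0.7 [-1.0, 0.24, 0.24, 0.24, 0.01, 0.55, 0.59, 0.59, 0.59, 0.07, 0.1]
0.8 [-1.0, 0.34, 0.37, 0.24, 0.5, 0.54, 0.14, 0.02, 0.17, 0.17, 0.11]
0.9 [-1.0, 0.31, 0.36, 0.24, 0.01, 0.0, -1.0, 0.22, 0.22, 0.21, 0.21]
[[499.25687647636875, 0.0, 252.53099474450806], [0.0, 499.25687647636875, 185.66625116316263], [0.0, 0.0, 1.0]] [[0.021, -1.0, -0.017], [-0.992, -0.018, -0.124], [0.123, 0.02, -0.992]] [0.25929532 0.51305679 1.2514526 ]
```

View pics/c.png

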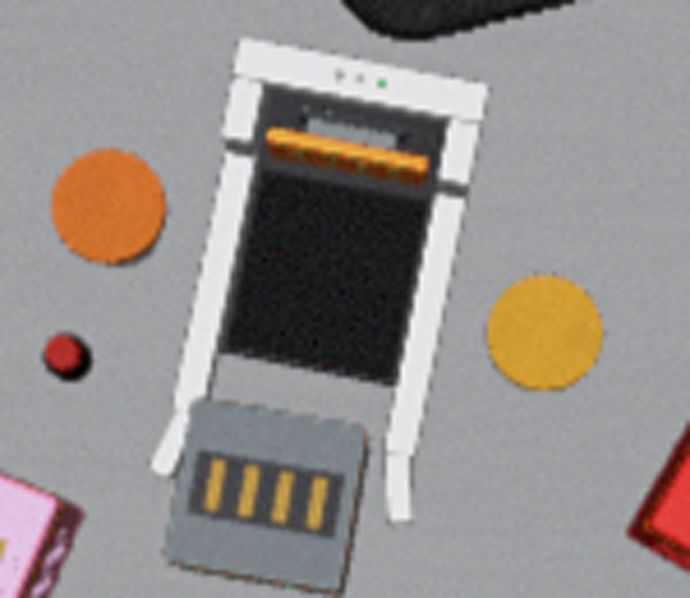

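>>> carry_out(series=[[40,[0,0,-6.8],0],[40,[0,0,-6.8],0],[40,[0,0,-6.8],0],[40,[0,0,-6.8],0],[40,[0,0,-6.8],0],[40,[10,-5.7,-6.8],0],[40,[10,-5.7,-6.8],0],[40,[10,-5.7,-6.8],0],[40,[10,-5.7,-6.8],0],[40,[10,-5.7,-6.8],0],[40,[10,-5.7,-6.8],0],[40,[10,-5.7,-6.8],0]])

```text
t: 2.0
tool_pos: [0.3759, -0.3916, 0.4013]
tcp_rot: [[0.96, 0.279, 0.0], [0.279, -0.96, -0.0], [0.0, 0.0, -1.0]]
force: [1.5, -0.7, 0.1]
width: 0.468
gripper_force: 0.0
```

>>> carry_out(series=[[40,[10.7,-13.2,0],0.1],[40,[10.7,-13.2,0],0.2],[40,[10.7,-13.2,0],0.3],[40,[10.7,-13.2,0],0.4],[40,[10.7,-13.2,0],0.454],[40,[10.7,-13.2,0],0.454],[40,[10.7,-13.2,0],0.454],[40,[10.7,-13.2,0],0.454],[40,[10.7,-13.2,0],0.454],[40,[10.7,-13.2,0],0.454],[40,[10.7,-13.2,0],0.454],[40,[10.7,-13.2,0],0.454]])

```text
t: 3.0
tool_pos: [0.54, 0.0003, 0.4008]
tcp_rot: [[0.986, -0.167, -0.0], [-0.167, -0.986, 0.0], [-0.0, -0.0, -1.0]]
force: [-0.5, -0.3, -0.3]
width: 0.468
gripper_force: 0.0
```

>>> carry_out(series=[[40,[-9.84,-11.16,0],0.003],[40,[-9.84,-11.16,0],0.003],[40,[-9.84,-11.16,0],0.003],[40,[-9.84,-11.16,0],0.003],[40,[-9.84,-11.16,0],0.003],[40,[-9.84,-11.16,0],0.003],[40,[-9.84,-11.16,0],0.003],[40,[-9.84,-11.16,0],0.003],[40,[-9.84,-11.16,0],0.003],[40,[-9.84,-11.16,3],0.003],[40,[-9.84,-11.16,6],0.003],[40,[-9.84,-11.16,6],0.003]])

```text
t: 4.0
tool_pos: [0.3444, 0.3142, 0.2753]
tcp_rot: [[0.985, -0.172, 0.002], [-0.172, -0.985, 0.001], [0.002, -0.001, -1.0]]
force: [1.1, 0.5, -0.5]
width: 0.468
gripper_force: 0.0
```

>>> carry_out(series=[[40,[0,0,6],0],[40,[0,0,6],0],[40,[0,0,6],0],[40,[0,0,6],0],[40,[0,0,6],0],[40,[0,0,6],0]])

```text
t: 4.5
tool_pos: [0.345, 0.3139, 0.1261]
tcp_rot: [[0.985, -0.174, -0.002], [-0.174, -0.985, -0.001], [-0.001, 0.002, -1.0]]
force: [1.1, 0.9, 1.5]
width: 0.47
gripper_force: 0.0
```

>>> carry_out(series=[[40,[0,0,1.6],0],[40,[0,0,1.6],0],[40,[0.4,0,1.6],0],[40,[0.7,0,1.6],0],[40,[0.8,0,1.6],0],[40,[0.9,0,1.6],0],[40,[1.0,0,1.6],0],[40,[1.1,0,1.6],0],[40,[1.2,0,1.6],0],[40,[1.3,0,1.6],0],[40,[1.4,0,1.6],0],[40,[1.4,0,1.6],0]])

```text
t: 5.5
tool_pos: [0.3795, 0.3086, 0.0862]
tcp_rot: [[0.985, -0.173, 0.0], [-0.173, -0.985, -0.0], [0.0, 0.0, -1.0]]
force: [-0.8, 0.2, 0.2]
width: 0.471
gripper_force: 0.1
```

```bash
cat > s.py <<'E'
from m import *
import sys
O=np.array([.5006,.2845]);a=np.radians(-9.8);X=np.array([np.cos(a),np.sin(a)]);Y=np.array([-X[1],X[0]])
D=lambda P:np.c_[(P[:,:2]-O)@X,(P[:,:2]-O)@Y,P[:,2]]
if __name__=="__main__":
    s=get_state();print(s["t"],"tcp dock",D(s["tool_pos"][None]).round(4),s["force"].round(1))
    p=optics.snapshot("top");r,P=pose(p)
    if P is not None:
        Q=D(P);print(len(Q),"conf",r["conf"],"lo",np.percentile(Q,3,axis=0).round(3),"hi",np.percentile(Q,97,axis=0).round(3));print(rect(Q[Q[:,2]>np.percentile(Q[:,2],95)-.012]))
    c=regions_of("carriage",p)
    if c: C=D(pts(p,c[0]["mask"]));print("car",np.percentile(C,[3,50,97],axis=0).round(4).tolist())
    if len(sys.argv)>1: save(p,sys.argv[1])
E
python3 s.py d.png
```

```text
5.5 tcp dock [[-0.1235  0.0032  0.0862]] [-0.8  0.2  0.2]
271 conf 0.61 lo [-0.06  -0.042  0.106] hi [-0.028  0.049  0.116]
(array([-43.9,   3.7]), array([36.6, 93.2]), 2.97)
car [[0.1129, -0.0328, 0.0222], [0.1159, 0.0018, 0.0523], [0.1336, 0.0362, 0.068]]
```

>>> carry_out(series=[[40,[0.1,0,0],0],[40,[0.2,0,0],0],[40,[0.3,0,0],0],[40,[0.4,0,0],0],[40,[0.5,0,0],0],[40,[0.6,0,0],0],[40,[0.7,0,0],0],[40,[0.8,0,0],0],[40,[0.85,0,0],0],[40,[0.9,0,0],0],[40,[0.9,0,0],0]])

```text
t: 6.57
tool_pos: [0.4016, 0.3047, 0.0862]
tcp_rot: [[0.985, -0.173, 0.0], [-0.173, -0.985, -0.0], [0.0, 0.0, -1.0]]
force: [-1.7, 0.5, -0.1]
width: 0.471
gripper_force: 0.9
```

```bash
python3 s.py
```

```text
6.5667 tcp dock [[-0.101   0.0031  0.0862]] [-1.7  0.5 -0.1]
235 conf 0.84 lo [-0.037 -0.043  0.071] hi [-0.004  0.048  0.117]
(array([-28. ,   2.9]), array([92.9, 52. ]), 88.53)
car [[0.1126, -0.0411, 0.0114], [0.1159, -0.0006, 0.0517], [0.1343, 0.0393, 0.0682]]
```

>>> carry_out(series=[[40,[-0.1,0,-0.25],0],[40,[0.05,0,-0.25],0],[40,[0.1,0,-0.25],0],[40,[0.15,0,-0.25],0],[40,[0.2,0,-0.25],0],[40,[0.25,0,-0.25],0],[40,[0.3,0,-0.25],0]])

```text
t: 7.3
tool_pos: [0.4079, 0.3033, 0.0924]
tcp_rot: [[0.985, -0.174, -0.002], [-0.174, -0.985, -0.001], [-0.002, 0.001, -1.0]]
force: [-8.6, -0.2, 4.3]
width: 0.469
gripper_force: 3.9
```

>>> carry_out(series=[[40,[0.06,0,0],0],[40,[0.12,0,0],0],[40,[0.18,0,0],0],[40,[0.24,0,0],0],[40,[0.3,0,0],0]])

```text
t: 7.72
tool_pos: [0.4151, 0.302, 0.0925]
tcp_rot: [[0.985, -0.174, -0.002], [-0.174, -0.985, -0.001], [-0.002, 0.001, -1.0]]
force: [-9.1, 0.4, 5.7]
width: 0.471
gripper_force: 4.6
```

```bash
python3 s.py;python3 -c "
from h import *
p=optics.snapshot('side');save({'frame':cv2.resize(p['frame'][170:300,150:350],(800,520))},'e.png')"
```

```text
7.7167 tcp dock [[-0.0872  0.0027  0.0925]] [-9.1  0.4  5.7]
246 conf 0.49 lo [-0.031 -0.042  0.026] hi [0.012 0.059 0.359]
(array([-18.6,   4.1]), array([93. , 61.5]), 89.63)
car [[0.1124, -0.0402, 0.0259], [0.1152, -0.0, 0.0551], [0.1308, 0.04, 0.0686]]
```

View pics/e.png

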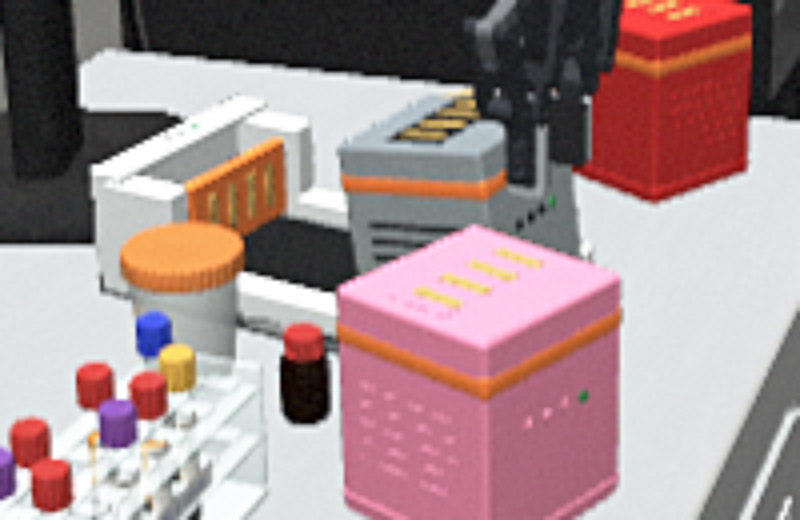

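>>> carry_out(series=[[40,[0.1,0,-0.08],0],[40,[0.2,0,-0.16],0],[40,[0.3,0,-0.24],0],[40,[0.4,0,-0.31],0],[40,[0.5,0,-0.38],0],[40,[0.6,0,-0.44],0],[40,[0.7,0,-0.5],0],[40,[0.8,0,-0.55],0],[40,[0.9,0,-0.6],0],[40,[1.0,0,-0.65],0]])

```text
t: 8.75
tool_pos: [0.4405, 0.2978, 0.1091]
tcp_rot: [[0.985, -0.173, -0.001], [-0.173, -0.985, -0.0], [-0.0, 0.0, -1.0]]
force: [-4.9, 0.5, 5.9]
width: 0.468
gripper_force: 3.1
```

>>> carry_out(series=[[40,[0.1,0,-0.05],0],[40,[0.2,0,-0.1],0],[40,[0.3,0,-0.15],0],[40,[0.4,0,-0.19],0],[40,[0.5,0,-0.22],0],[40,[0.6,0,-0.25],0],[40,[0.7,0,-0.28],0],[40,[0.8,0,-0.3],0],[40,[0.9,0,-0.31],0],[40,[1.0,0,-0.32],0]])

```text
t: 9.58
tool_pos: [0.4657, 0.2936, 0.1168]
tcp_rot: [[0.985, -0.173, 0.0], [-0.173, -0.985, 0.0], [0.0, -0.0, -1.0]]
force: [-1.1, -0.3, 3.3]
width: 0.47
gripper_force: 1.6
```

```bash
python3 s.py;python3 -c "
from h import *
p=optics.snapshot('side');save({'frame':cv2.resize(p['frame'][170:300,150:350],(800,520))},'f.png')"
```

```text
9.5833 tcp dock [[-0.036   0.003   0.1168]] [-1.1 -0.3  3.3]
car [[0.1126, -0.0398, 0.016], [0.116, 0.0024, 0.0526], [0.1333, 0.0411, 0.0681]]
```

View pics/f.png

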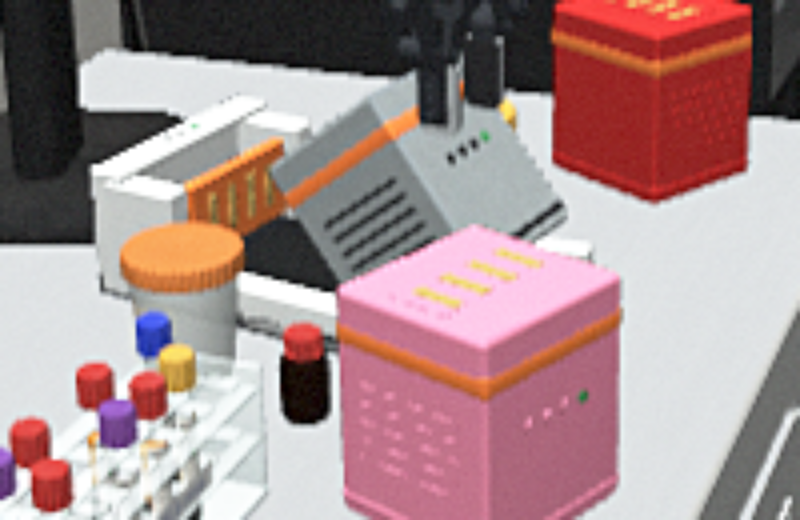

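The pack leans about 35–40° with the finger still on its back face, so I'll keep pushing gently past balance.

>>> carry_out(series=[[40,[0.1,0,0],0],[40,[0.2,0,0],0],[40,[0.3,0,0],0],[40,[0.4,0,0],0],[40,[0.5,0,0],0],[40,[0.6,0,0],0]])

```text
t: 10.28
tool_pos: [0.4804, 0.2909, 0.1167]
tcp_rot: [[0.985, -0.173, 0.0], [-0.173, -0.985, -0.0], [0.0, 0.0, -1.0]]
force: [0.3, -0.3, -0.7]
width: 0.466
gripper_force: 0.0
```

>>> carry_out(series=[[40,[0,0,-2],0],[40,[-1,0,-2.5],0],[40,[-2.5,0,-2.5],0],[40,[-3.0,0,-2.5],0],[40,[-4.0,0,-2.5],0],[40,[-4.0,0,-2.5],0]])

```text
t: 10.78
tool_pos: [0.3784, 0.3083, 0.1791]
tcp_rot: [[0.985, -0.172, -0.002], [-0.172, -0.985, -0.001], [-0.002, 0.001, -1.0]]
force: [0.2, 0.1, 0.8]
width: 0.467
gripper_force: 0.0
```

```bash
python3 s.py;python3 -c "
from h import *
p=optics.snapshot('side');save({'frame':cv2.resize(p['frame'][170:300,150:350],(800,520))},'g.png')"
```

```text
10.7833 tcp dock [[-0.1244  0.0026  0.1791]] [0.2 0.1 0.8]
1694 conf 0.77 lo [-0.031 -0.041  0.083] hi [0.076 0.048 0.104]
(array([9.8, 4.3]), array([ 94. , 141.2]), 89.55)
car [[0.1126, -0.041, 0.0246], [0.116, 0.0002, 0.0538], [0.1325, 0.0413, 0.0685]]
```

View pics/g.png

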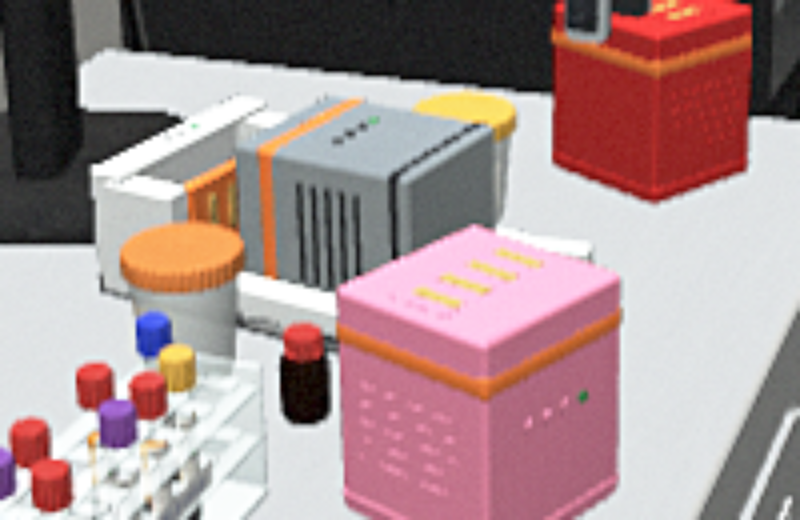

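The pack lies flat on the bed, contacts end forward, spanning dock x of about -34 to 78 mm; the carriage face is at about 113 mm. I'll lower behind it and push.

>>> carry_out(series=[[40,[0,0,5.2],0],[40,[0,0,5.2],0],[40,[0,0,5.2],0],[40,[0,0,5.2],0],[40,[0,0,5.2],0],[40,[1,0,5.2],0],[40,[2,0,5.2],0],[40,[2.4,0,5.2],0],[40,[2.6,0,5.2],0],[40,[2.8,0,5.2],0],[40,[2.9,0,5.2],0],[40,[3.0,0,5.2],0]])

```text
t: 11.98
tool_pos: [0.4551, 0.2954, 0.0498]
tcp_rot: [[0.985, -0.173, 0.0], [-0.173, -0.985, 0.0], [0.0, -0.0, -1.0]]
force: [0.3, -0.0, 0.5]
width: 0.468
gripper_force: 0.0
```

>>> carry_out(series=[[40,[0.1,0,0],0],[40,[0.2,0,0],0],[40,[0.3,0,0],0],[40,[0.4,0,0],0],[40,[0.5,0,0],0],[40,[0.6,0,0],0],[40,[0.7,0,0],0],[40,[0.8,0,0],0],[40,[0.9,0,0],0],[40,[1.0,0,0],0],[40,[1.1,0,0],0],[40,[1.2,0,0],0]])

```text
t: 12.98
tool_pos: [0.4852, 0.29, 0.0492]
tcp_rot: [[0.985, -0.173, -0.0], [-0.173, -0.985, -0.0], [-0.0, 0.0, -1.0]]
force: [-2.1, 1.3, -1.2]
width: 0.465
gripper_force: 0.0
```

```bash
python3 s.py
```

```text
12.9833 tcp dock [[-0.0161  0.0028  0.0492]] [-2.1  1.3 -1.2]
420 conf 0.58 lo [ 0.066 -0.041  0.095] hi [0.106 0.047 0.104]
(array([85.1,  3.2]), array([46.9, 92.4]), 2.46)
car [[0.1159, -0.0262, 0.0453], [0.1213, 0.0027, 0.0581], [0.1332, 0.0343, 0.0681]]
```

>>> carry_out(series=[[40,[0.04,0,0],0],[40,[0.08,0,0],0],[40,[0.12,0,0],0],[40,[0.16,0,0],0],[40,[0.2,0,0],0],[40,[0.24,0,0],0],[40,[0.28,0,0],0],[40,[0.32,0,0],0],[40,[0.36,0,0],0],[40,[0.4,0,0],0]])

```text
t: 13.97
tool_pos: [0.4942, 0.2883, 0.0492]
tcp_rot: [[0.985, -0.173, -0.001], [-0.173, -0.985, -0.0], [-0.001, 0.001, -1.0]]
force: [-7.2, 1.9, 1.8]
width: 0.468
gripper_force: 0.0
```

>>> carry_out(series=[[40,[0.02,0,0],0],[40,[0.04,0,0],0],[40,[0.04,0,0],0]])

```text
t: 14.22
tool_pos: [0.4953, 0.2882, 0.0491]
tcp_rot: [[0.985, -0.173, -0.001], [-0.173, -0.985, -0.0], [-0.001, 0.001, -1.0]]
force: [-5.5, 1.9, 2.2]
width: 0.468
gripper_force: 0.0
```

>>> carry_out(series=[[40,[0.02,0,0],0],[40,[0.04,0,0],0],[40,[0.05,0,0],0],[40,[0.05,0,0],0]])

```text
t: 14.55
tool_pos: [0.4965, 0.288, 0.0491]
tcp_rot: [[0.985, -0.173, -0.001], [-0.173, -0.985, -0.0], [-0.001, 0.001, -1.0]]
force: [-6.6, 1.8, 2.7]
width: 0.469
gripper_force: 0.0
```

>>> carry_out(series=[[40,[0.02,0,0],0],[40,[0.04,0,0],0],[40,[0.05,0,0],0],[40,[0.05,0,0],0]])

```text
t: 14.88
tool_pos: [0.4977, 0.2877, 0.0491]
tcp_rot: [[0.985, -0.173, -0.001], [-0.173, -0.985, -0.0], [-0.001, 0.001, -1.0]]
force: [-5.9, 1.3, 2.2]
width: 0.47
gripper_force: 0.0
```

>>> carry_out(series=[[40,[0.02,0,0],0],[40,[0.04,0,0],0],[40,[0.05,0,0],0],[40,[0.05,0,0],0]])

```text
t: 15.22
tool_pos: [0.499, 0.2875, 0.0491]
tcp_rot: [[0.985, -0.173, -0.001], [-0.173, -0.985, -0.0], [-0.001, 0.001, -1.0]]
force: [-5.9, 1.6, 2.7]
width: 0.468
gripper_force: 0.0
```

>>> carry_out(series=[[40,[0.02,0,0],0],[40,[0.04,0,0],0],[40,[0.05,0,0],0],[40,[0.05,0,0],0]])

```text
t: 15.55
tool_pos: [0.4991, 0.2872, 0.049]
tcp_rot: [[0.985, -0.173, -0.003], [-0.173, -0.985, -0.001], [-0.003, 0.001, -1.0]]
force: [-12.1, 1.8, 4.2]
width: 0.47
gripper_force: 0.0
```

>>> carry_out(series=[[40,[0.01,0,0],0],[40,[0.01,0,0],0],[40,[0.01,0,0],0],[40,[0.01,0,0],0],[40,[0.01,0,0],0],[40,[0.01,0,0],0],[40,[0.01,0,0],0],[40,[0.01,0,0],0]])

```text
t: 16.22
tool_pos: [0.4991, 0.2872, 0.0489]
tcp_rot: [[0.985, -0.173, -0.004], [-0.173, -0.985, -0.001], [-0.004, 0.002, -1.0]]
force: [-12.9, 2.6, 4.0]
width: 0.466
gripper_force: 0.0
```

```bash
python3 s.py
```

```text
16.2167 tcp dock [[-0.0019  0.0024  0.0489]] [-12.9   2.6   4. ]
404 conf 0.56 lo [ 0.079 -0.042  0.093] hi [0.122 0.049 0.104]
(array([98.1,  3.7]), array([49.3, 94.5]), 1.75)
```

The carriage is on its stop at about 13 N, held for more than half a second. I'll back straight off and then raise the hand.

>>> carry_out(series=[[40,[-0.1,0,0],0],[40,[-0.4,0,0],0],[40,[-1.0,0,0],0],[40,[-2.5,0,0],0],[40,[-4.0,0,0],0],[40,[-4.5,0,-1],0],[40,[-4.5,0,-3],0],[40,[-4.5,0,-6],0],[40,[-4.5,0,-6],0],[40,[-4.5,0,-6],0],[40,[-4.5,0,-6],0],[40,[-4.5,0,-6],0]])

```text
t: 17.37
tool_pos: [0.3899, 0.3066, 0.199]
tcp_rot: [[0.985, -0.173, 0.001], [-0.173, -0.985, 0.0], [0.0, -0.0, -1.0]]
force: [0.5, -0.4, 0.0]
width: 0.468
gripper_force: 0.0
```

```bash
python3 s.py;python3 -c "
from h import *
p=optics.snapshot('top');save({'frame':cv2.resize(p['frame'][110:240,180:330],(690,598))},'i.png')
p=optics.snapshot('side')
for r in regions_of('specimen_cup_1',p)+regions_of('control_vial_1',p): print(np.median(pts(p,r['mask']),axis=0).round(3))"
```

```text
17.3667 tcp dock [[-0.1128  0.003   0.199 ]] [ 0.5 -0.4  0. ]
1810 conf 0.91 lo [ 0.011 -0.041  0.064] hi [0.118 0.048 0.105]
(array([66.3,  3.8]), array([112.5,  94.4]), 0.12)
[0.504 0.176 0.048]
[0.568 0.41  0.062]
[0.498 0.429 0.024]
```

View pics/i.png

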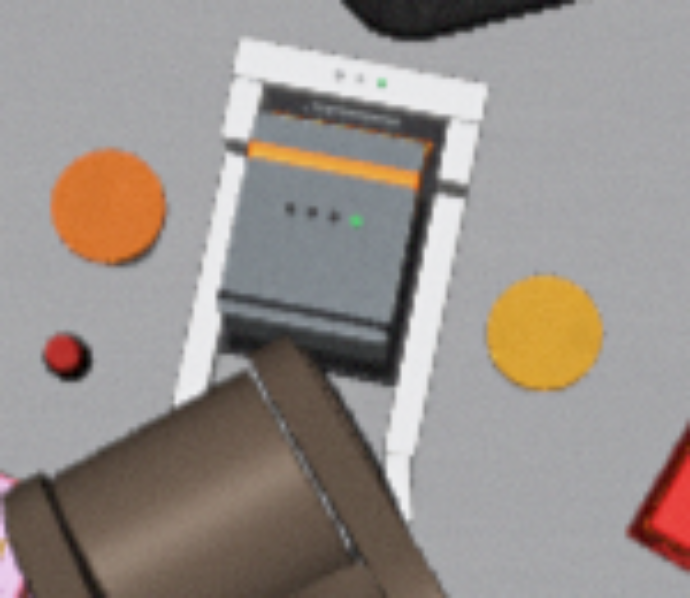

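The pack is flat and aligned against the carriage, the cups and bottle have not moved, and the hand is clear. Handing in.

```bash
python3 -c "
from plant import ctrl
print(ctrl.close_job())"
```

```text
the job is handed in; nothing more can be done
None
```

The job is handed in, though no verdict came back: the pack tipped onto the bed, drove the carriage to its stop and was pressed there at about 13 N for over half a second, and the hand then withdrew with the cups and bottle left where they stood.

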